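Nest the kidney-shaped wax dishes under their cover

TASK

Put the wax dishes away for the night: lift the cover off the bottom dish by its knob and set it aside on the bench, nest all the loose kidney dishes in the bottom dish, one in another, each turned so that its outline matches and its rim sits flat on the rim below, and put the cover back on top of the stack so that it sits flat in the mouth of the top dish. Leave the stack standing level on the bench, and do not knock over the tins nearby.

Things in the scene. Friction and masses are not known exactly. Their poses are not given: they have to be found in the camera images.
- base_dish: bottom dish of the set: loose, 0.35 kg, steel, black rubber foot; starts under the cover. All dishes have one shape: a kidney 104 mm long (own y) and 55 mm wide (x), 32 mm high, +x side convex, a dent in the middle of the -x side, mirror-symmetric about x only. The rim has a vertical outer band, its top 12 mm; below it the walls lean in to a narrow foot. Origin: mid-waist, on the underside; z up
- base_dish_dent (a point): middle of the bottom dish's dent, at the top outer edge of the rim: 24 mm along -x from its origin, 32 mm up. Across the waist (along x at y = 0) the rim band of any dish is 48 mm wide outside: grip there. A stacked dish's band stands straight above the band of the dish below
- cover_knob (a point): centre of the black oblong knob (14 mm wide in x, 32 mm long in y, 15 mm high) on the cover, a loose steel plate of the dishes' outline, 0.12 kg; axes as the dishes'. The plate's underside lies 16.5 mm below this point and rests on the rim; plate 3 mm thick, 6 mm gap between it and the knob. On the bottom dish alone this point is 48.5 mm above the dish's underside, 12 mm more for each dish nested
- cover_dent (a point): middle of the cover's dent, at the plate's lower edge: 24 mm along -x and 16.5 mm below the knob's centre. Under the plate a kidney-shaped ledge, 6 mm deep, leaning in from 8.5 to 10 mm from the edge, drops into the dish's mouth with 3 mm of play; laid on the bench the cover stands on this ledge, the knob's centre 22.5 mm up
- dish_teal_mid (a point): loose steel kidney dish with a skin of blue-green wax on its floor, about 0.12 kg, same shape and axes as the bottom dish; may be absent (None). The point is mid-waist, half-way up (16 mm above its underside). Nested and turned alike, its rim rests on the rim below, exactly 12 mm higher than that dish, with about 1.5 mm of play sideways; turned wrongly it stands proud
- dish_teal_dent (a point): middle of the dent of the blue-green dish, at the top outer edge of its rim: 24 mm along -x and 16 mm above its centre point; None if absent
- dish_ochre_mid (a point): loose steel kidney dish with a skin of yellow-ochre wax on its floor, about 0.12 kg, same shape and axes as the bottom dish; may be absent (None). The point is mid-waist, half-way up (16 mm above its underside). Nested and turned alike, its rim rests on the rim below, exactly 12 mm higher than that dish, with about 1.5 mm of play sideways; turned wrongly it stands proud
- dish_ochre_dent (a point): middle of the dent of the yellow-ochre dish, at the top outer edge of its rim: 24 mm along -x and 16 mm above its centre point; None if absent
- dish_rose_mid (a point): loose steel kidney dish with a skin of rose-red wax on its floor, about 0.12 kg, same shape and axes as the bottom dish; may be absent (None). The point is mid-waist, half-way up (16 mm above its underside). Nested and turned alike, its rim rests on the rim below, exactly 12 mm higher than that dish, with about 1.5 mm of play sideways; turned wrongly it stands proud
- dish_rose_dent (a point): middle of the dent of the rose-red dish, at the top outer edge of its rim: 24 mm along -x and 16 mm above its centre point; None if absent
- dish_violet_mid (a point): loose steel kidney dish with a skin of dark violet wax on its floor, about 0.12 kg, same shape and axes as the bottom dish; may be absent (None). The point is mid-waist, half-way up (16 mm above its underside). Nested and turned alike, its rim rests on the rim below, exactly 12 mm higher than that dish, with about 1.5 mm of play sideways; turned wrongly it stands proud
- dish_violet_dent (a point): middle of the dent of the dark violet dish, at the top outer edge of its rim: 24 mm along -x and 16 mm above its centre point; None if absent
- tin_plum: small open tin of set plum wax, 58 mm across, 50 mm high, near the dishes; not part of the job. Origin: centre of its underside
- tin_oxide: small open tin of set red-brown wax, 58 mm across, 45 mm high, near the dishes; not part of the job. Origin: centre of its underside
- wax_lump: small lump of amber wax, 22 x 19 x 15 mm, between the dishes; not part of the job. The bench behind the hot plate (x 0.525 to 0.585, y -0.12 to 0.09) is empty and large enough for the cover. The hot plate (x 0.20 to 0.50, y -0.16 to 0.27, 73 mm high, tins and brushes on it up to 0.25 m high) stands to the left of the dishes

How it is judged:
On the way, in this order (a step that is already met when the one before it is completed fails the run):
1. the cover is off the bottom dish and lies level on the bench, let go, clear of the dish (height (world z) of cover_knob between 0.015 and 0.034 m and angle between cover_knob's own z axis and vertical below 0.1 rad and horizontal distance between cover_knob and base_dish above 0.09 m and contact force between the fingers and cover below 0.1 N and linear speed of cover below 0.02 m/s), for 0.2 s.
2. all the loose dishes are nested in the bottom dish, rim on rim (horizontal distance between each of dish_teal_mid, dish_ochre_mid, dish_rose_mid, dish_violet_mid and base_dish below 0.007 m and horizontal distance between each of dish_teal_dent, dish_ochre_dent, dish_rose_dent, dish_violet_dent and base_dish_dent below 0.009 m and angle between the y axis of each of dish_teal_mid, dish_ochre_mid, dish_rose_mid, dish_violet_mid and the y axis of base_dish, either way round below 0.15 rad and angle between each of dish_teal_mid, dish_ochre_mid, dish_rose_mid, dish_violet_mid's own z axis and vertical below 0.06 rad and (z of dish_teal_mid in the frame of base_dish between 0.025 and 0.031 m or z of dish_teal_mid in the frame of base_dish between 0.037 and 0.043 m or z of dish_teal_mid in the frame of base_dish between 0.049 and 0.055 m or z of dish_teal_mid in the frame of base_dish between 0.061 and 0.067 m) and (z of dish_ochre_mid in the frame of base_dish between 0.025 and 0.031 m or z of dish_ochre_mid in the frame of base_dish between 0.037 and 0.043 m or z of dish_ochre_mid in the frame of base_dish between 0.049 and 0.055 m or z of dish_ochre_mid in the frame of base_dish between 0.061 and 0.067 m) and (z of dish_rose_mid in the frame of base_dish between 0.025 and 0.031 m or z of dish_rose_mid in the frame of base_dish between 0.037 and 0.043 m or z of dish_rose_mid in the frame of base_dish between 0.049 and 0.055 m or z of dish_rose_mid in the frame of base_dish between 0.061 and 0.067 m) and (z of dish_violet_mid in the frame of base_dish between 0.025 and 0.031 m or z of dish_violet_mid in the frame of base_dish between 0.037 and 0.043 m or z of dish_violet_mid in the frame of base_dish between 0.049 and 0.055 m or z of dish_violet_mid in the frame of base_dish between 0.061 and 0.067 m)), for 0.2 s.
At the end, for the whole second after the job is handed in: Bottom dish level on the bench; each dish nested in it 12 mm (within 3) above the next lower, dent over dent, within 7 mm and 0.15 rad of it, level within 0.06 rad; cover seated on the top dish, within 3.5 mm of its height, 9 mm and 0.18 rad; all let go and at rest (all of step 2 and angle between each of base_dish, cover_knob's own z axis and vertical below 0.06 rad and height (world z) of base_dish between -0.004 and 0.006 m and horizontal distance between cover_knob and base_dish below 0.009 m and horizontal distance between cover_dent and base_dish_dent below 0.012 m and angle between the y axis of cover_knob and the y axis of base_dish, either way round below 0.18 rad and (z of cover_knob in the frame of base_dish between 0.081 and 0.088 m or z of cover_knob in the frame of base_dish between 0.093 and 0.1 m) and linear speed of base_dish below 0.02 m/s); the robot touches nothing.
It fails at once if a tin nearby is knocked over (angle between any of tin_plum, tin_oxide's own z axis and vertical above 0.6 rad).
Of dish_teal, dish_ochre, dish_rose, dish_violet only 3 to 4 are there at a start; the rules pass over those that are not, and their reading is None.
At some moment in a run one of dish_teal, dish_ochre, dish_rose, dish_violet may be knocked a few centimetres aside while the robot is not near it.
Once in a run the grip may slacken for a moment while it holds something.
It also fails if it takes over 210 s, if anything falls off the work surface, if the arm or the gripper's body presses on something with over 40 N, if the wrist force passes 120 N, or if a joint passes its speed limit or range.

ROBOT

A 6-joint arm with a two-finger parallel gripper is mounted at the origin on the work surface; the furniture and walls round the work are solid. World frame = base frame: x ahead of the robot, y to its left, z up, the work surface at z = 0. Lengths are in m, angles in rad, forces in N, time in s.
With the tool pointing down it reaches from about 0.35 to 0.85 m from the base axis. Payload 8.1 kg.
Tool frame: the origin (TCP) lies at the very end of the fingers, on their centre line; the grasp point (between the pads) lies 19 mm behind it; y points along the fingers, z is the direction in which the jaws open and shut, and the axes are right-handed (so a half turn about y gives the same grasp; the last joint's range is limited). The gripper opens to 85 mm and grips with 20 to 120 N. Pads are 22 mm wide; open, the fingers measure 114 mm over their backs; the gripper's body (76 mm by 85 mm) begins 54 mm behind the grasp point. The pads swing forward as they close: fully open they stand 13 mm farther back than shut.
Start: joints at [1.098, 0.13, 1.488, -0, 1.523, -0.085], TCP at [0.227, 0.555, 0.231] pointing down, gripper open.
Joint ranges: [-2.96, 2.96], [-0.89, 2.26], [0.02, 2.5], [-1.34, 4.48], [0, 2.73], [-2.66, 2.66]. Speed limits (rad/s): [2.39, 2.39, 2.79, 3.14, 3.14, 3.14].

INTERFACE

Orientations are given as a 3x3 rotation matrix whose columns are the frame's x, y, z axes.
In Python, from workcell import env gives the robot as it stands. Calls block until the motion is done:
- env.goto(position, orientation): joint-space move of the TCP to a pose.
- env.line_to(position, max_speed=0.15, orientation=None): straight line of the TCP; orientation=None keeps the orientation; max_speed is the mean speed in m/s.
- env.movej(angles): joint-space move.
- env.command_gripper(opening, grip_force=None): opening from 0.0 (shut) to 1.0 (fully open); grip_force is the grip in N (None keeps the last); returns when the fingers have stopped.
- env.hold(seconds).
- env.ik(position, orientation): joint angles nearest the present ones, or None.
- env.state(): the state.
- env.get_image(name): name is "scene" or "top" or "wrist"; returns the picture (384x512x3 uint8, blue, green, red); there is no depth.
- env.camera_model(name): a dict with "mtx" (3x3 intrinsics, pixels), "rvec" (rotation vector, rad) and "tvec" (3), from world to camera coordinates, as OpenCV has them; the wrist camera has in their place "hand_eye" (4x4, takes a point from camera to tool coordinates, whose origin is the TCP and whose axes are the tool frame's). Camera axes: x right, y down, z forward; pixel columns grow to the right and rows downward; lengths in m; the calibration is good to about 2 mm. A picture is of the moment at which its call begins: read the wrist's pose just before it. camera_model takes no time and is no camera call.
A pose or a line that the arm cannot do raises env.IKError and nothing moves.
- env.close_job(): hands the job in, once; it reports no verdict.
Trained networks look in the newest picture that a camera, given by its name, has taken for a name from the list of things; names that differ only in an ending like _2 or _b are one class to them, and where a whole thing is asked for, a point or a joint stands for the part that bears it (a point fixed in the world has none). Each returns a list of dicts, best first, with "conf" (0 to 1); they miss things now and then, are a little off and sometimes report something else, mostly with a low value. They report only what shows in the picture. A call takes as long as a camera call.
- env.find_in(camera, label): "point" ([column, row] in pixels, amid what is visible of it).
- env.landmark_of(camera, label): "point" ([column, row] in pixels: a listed point, or the origin of a listed thing).
The state is a dict: "time": time; "q": joint angles; "dq": joint speeds; "joint_efforts": joint torques, N m; "position": TCP position; "ee_rot": TCP orientation; "ft_force": force on the tool from outside, world axes, zero at the start; "ft_torque": the same for the moment, N m; "opening": opening from 0.0 (shut) to 1.0 (fully open).
Only numpy, scipy, OpenCV 4.12 (cv2) and the standard library are available. Lean on these libraries where they do the work, as an engineer would, in place of code of your own. Each camera call takes 0.05 s, during which the arm holds its last target.

## Working session

There is one attempt and no reset: what is moved stays moved. The work goes in short steps, each a Python script; the robot and the scene stay as the last script left them, time stands still between calls to the robot, and variables do not carry over. Pictures are saved under pics/ and viewed, and the job is handed in when it is done.

```bash
ls; mkdir -p pics; python3 - <<'E'
from workcell import env
import cv2
s=env.state();print(s['time'],s['position'],s['ee_rot'],s['opening'])
for c in ['scene','top','wrist']:
    im=env.get_image(c);cv2.imwrite(f'pics/a_{c}.png',im)
    print(c,env.camera_model(c))
print(env.state()['time'])
E
```

```text
pics
0.0 [0.22660719 0.55494874 0.23021337] [[ 9.25744814e-01 -8.86997195e-04  3.78147793e-01]
 [-3.78148790e-01 -1.69209407e-03  9.25743285e-01]
 [-1.81270057e-04 -9.99998175e-01 -1.90186423e-03]] 1.003128204434281
scene {'mtx': array([[477.11263324,   0.        , 254.12148176],
       [  0.        , 477.11263324, 176.81508183],
       [  0.        ,   0.        ,   1.        ]]), 'rvec': array([ 2.15455874, -1.0243447 ,  0.4446576 ]), 'tvec': array([-0.49240375,  0.10195118,  0.82685603])}
top {'mtx': array([[381.97343022,   0.        , 251.77592468],
       [  0.        , 381.97343022, 193.26469526],
       [  0.        ,   0.        ,   1.        ]]), 'rvec': array([ 2.07773925, -2.12109567,  0.23949934]), 'tvec': array([-0.32759562,  0.40589989,  0.83863515])}
wrist {'mtx': array([[327.07199167,   0.        , 250.89137518],
       [  0.        , 327.07199167, 188.97307035],
       [  0.        ,   0.        ,   1.        ]]), 'hand_eye': array([[-1.39401322e-05,  9.55345796e-01,  2.95490118e-01,
        -7.43935944e-02],
       [-1.27480061e-03, -2.95489895e-01,  9.55345015e-01,
        -1.43960008e-01],
       [ 9.99999187e-01, -3.63373347e-04,  1.22199457e-03,
        -3.08497823e-04],
       [ 0.00000000e+00,  0.00000000e+00,  0.00000000e+00,
         1.00000000e+00]])}
0.15
```

View pics/a_scene.png

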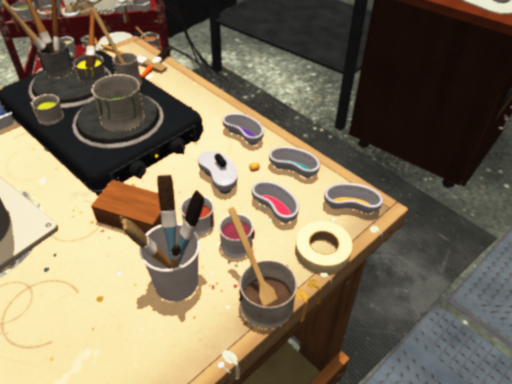

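View pics/a_top.png

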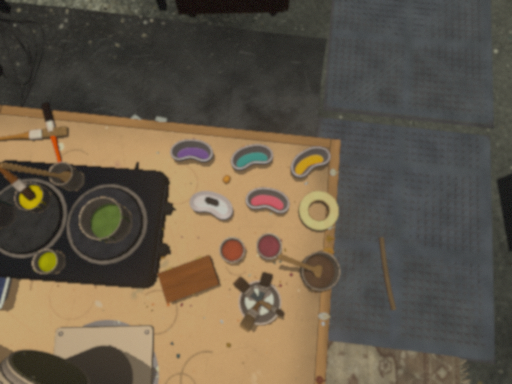

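View pics/a_wrist.png

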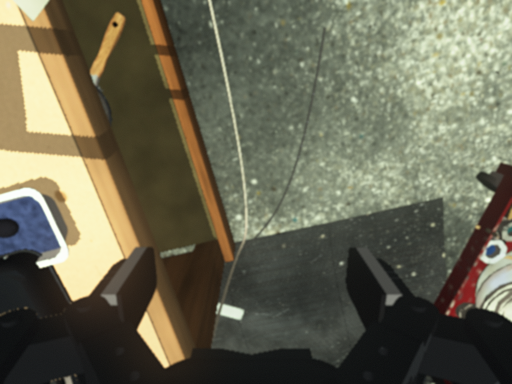

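```bash
cat > h.py <<'E'
from workcell import env
import numpy as np, cv2
def cam(c,st=None):
    m=env.camera_model(c)
    if c=='wrist':
        st=st or env.state()
        T=np.eye(4);T[:3,:3]=st['ee_rot'];T[:3,3]=st['position']
        Tc=T@m['hand_eye'];return m['mtx'],Tc[:3,:3],Tc[:3,3]
    R=cv2.Rodrigues(m['rvec'])[0];return m['mtx'],R.T,-R.T@m['tvec']
def onplane(c,px,z,cm=None):
    K,R,o=cm or cam(c)
    d=R@np.linalg.inv(K)@np.array([px[0],px[1],1.]);return o+d*(z-o[2])/d[2]
def project(c,p,cm=None):
    K,R,o=cm or cam(c); q=K@(R.T@(np.asarray(p)-o));return q[:2]/q[2]
def lm(c,label,z,cm=None,n=0):
    r=env.landmark_of(c,label)
    return [(onplane(c,k['point'],z,cm)[:2].round(4),round(k['conf'],2),np.round(k['point'],0)) for k in r[:2]]
E
python3 - <<'E'
from h import *
for c in ['top','scene']:
    env.get_image(c); print(c,cam(c)[2])
    for l,z in [('base_dish',0),('base_dish_dent',.032),('cover_knob',.0485),('cover_dent',.032)]+[(f'dish_{k}_{p}',z) for k in ['teal','ochre','rose','violet'] for p,z in [('mid',.016),('dent',.032)]]+[('tin_plum',0),('tin_oxide',0),('wax_lump',.007)]:
        print(l,lm(c,l,z))
E
```

```text
top [ 0.1984146  -0.33527598  0.90752641]
base_dish [(array([ 0.3918, -0.3769]), 0.63, array([269., 200.])), (array([ 0.3835, -0.2414]), 0.59, array([213., 205.]))]
base_dish_dent [(array([ 0.3573, -0.2329]), 0.48, array([208., 213.])), (array([ 0.5024, -0.2009]), 0.34, array([195., 154.]))]
cover_knob [(array([ 0.3726, -0.2425]), 0.83, array([211., 205.])), (array([ 0.4601, -0.4836]), 0.72, array([314., 166.]))]
cover_dent [(array([ 0.3512, -0.2348]), 0.57, array([209., 216.]))]
dish_teal_mid [(array([ 0.5011, -0.3516]), 0.81, array([257., 155.]))]
dish_teal_dent [(array([ 0.4725, -0.3374]), 0.63, array([252., 165.]))]
dish_ochre_mid [(array([ 0.4831, -0.4726]), 0.57, array([307., 161.]))]
dish_ochre_dent [(array([ 0.4614, -0.4822]), 0.79, array([312., 168.]))]
dish_rose_mid [(array([ 0.3917, -0.3816]), 0.83, array([271., 199.]))]
dish_rose_dent [(array([ 0.3684, -0.3712]), 0.65, array([267., 207.]))]
dish_violet_mid [(array([ 0.5223, -0.1985]), 0.78, array([195., 148.])), (array([ 0.4452, -0.2792]), 0.49, array([228., 178.]))]
dish_violet_dent [(array([ 0.5034, -0.1917]), 0.9, arra
[... 944 characters left out ...]
731, -0.4837]), 0.57, array([355., 198.])), (array([ 0.3566, -0.2352]), 0.26, array([209., 172.]))]
dish_rose_mid [(array([ 0.3906, -0.3823]), 0.91, array([282., 204.]))]
dish_rose_dent [(array([ 0.373 , -0.3689]), 0.62, array([270., 200.])), (array([ 0.504 , -0.1996]), 0.19, array([244., 127.]))]
dish_violet_mid [(array([ 0.5279, -0.1847]), 0.82, array([246., 125.]))]
dish_violet_dent [(array([ 0.4995, -0.1895]), 0.69, array([239., 126.]))]
tin_plum [(array([ 0.2751, -0.3703]), 0.96, array([236., 246.]))]
tin_oxide [(array([ 0.2728, -0.2863]), 0.59, array([199., 223.])), (array([ 0.5376, -0.1737]), 0.55, array([245., 127.]))]
wax_lump [(array([ 0.4389, -0.2761]), 0.47, array([253., 168.]))]
```

```bash
cat >> h.py <<'E'
def Rt(yaw):
    c,s=np.cos(yaw),np.sin(yaw)
    return np.array([[s,0,c],[-c,0,s],[0,-1,0]],float)
def snap(name,c='wrist'):
    cm=cam(c,env.state() if c=='wrist' else None)
    im=env.get_image(c)
    if name: cv2.imwrite(f'pics/{name}.png',im)
    return im,cm
E
python3 - <<'E'
from h import *
s=env.state();p=s['position']
env.line_to([p[0],p[1],0.40],max_speed=0.3)
print(env.ik([.40,-.36,.36],Rt(-0.6)))
q=env.ik([.40,-.36,.36],Rt(-0.6)); env.movej(q)
im,cm=snap('b1')
print(env.state()['time'],env.state()['position'],cm[2])
E
```

```text
[-8.28100876e-01 -5.36883533e-02  1.44509380e+00 -4.44089210e-16
  1.75018720e+00 -2.28100876e-01]
5.7667 [ 0.40045473 -0.35952602  0.36003933] [ 0.44392624 -0.2978626   0.50401889]
```

View pics/b1.png

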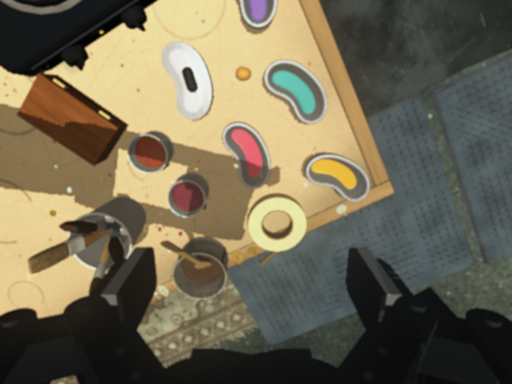

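```bash
cat >> h.py <<'E'
from scipy.optimize import minimize
def outline(r=24.,R=59.5,a=0.49,n=40):
    # bent capsule, mm, dent at x=-24
    t=np.linspace(-a,a,n); C=np.array([-R,0])
    out=[C+(R+r)*np.array([np.cos(k),np.sin(k)]) for k in t]
    e=C+R*np.array([np.cos(a),np.sin(a)])
    out+=[e+r*np.array([np.cos(k),np.sin(k)]) for k in np.linspace(a,a+np.pi,n)]
    out+=[C+(R-r)*np.array([np.cos(k),np.sin(k)]) for k in t[::-1]]
    e=C+R*np.array([np.cos(a),-np.sin(a)])
    out+=[e+r*np.array([np.cos(k),np.sin(k)]) for k in np.linspace(np.pi-a,2*np.pi-a,n)]
    return np.array(out)/1000
OUT=outline()
def projm(P,cm):
    K,R,o=cm; q=(P-o)@R@K.T; return q[:,:2]/q[:,2:]
def objmask(im,x0,y0,rad=75):
    lab=cv2.cvtColor(cv2.GaussianBlur(im,(3,3),0),cv2.COLOR_BGR2LAB).astype(int)
    return lab
def segment(im,cm,xy,zt,rad=.075,S=4,amax=12,woodb=None):
    """mask of non-wood blob around xy; returns upscaled crop mask, origin"""
    c=projm(np.array([[xy[0],xy[1],zt]]),cm)[0]
    pr=projm(np.array([[xy[0]+rad*np.cos(k),xy[1]+rad*np.sin(k),zt] for k in np.linspace(0,6.28,16)]),cm)
    x0,y0=np.maximum(np.floor(pr.min(0)),0).astype(int); x1,y1=np.ceil(pr.max(0)).astype(int)
    x1=min(x1,im.shape[1]);y1=min(y1,im.shape[0])
    crop=cv2.resize(im[y0:y1,x0:x1],None,fx=S,fy=S,interpolation=cv2.INTER_CUBIC)
    f=crop.astype(float)+1
    # chromaticity: wood has r/b ratio high and g between; grey rim r/b~1
    rb=f[:,:,2]/f[:,:,0]
    rim=((rb<1.30)).astype(np.uint8)
    # fill
    rim=cv2.morphologyEx(rim,cv2.MORPH_OPEN,np.ones((5,5)))
    cn,_=cv2.findContours(rim,cv2.RETR_EXTERNAL,cv2.CHAIN_APPROX_NONE)
    cc=(c-[x0,y0])*S
    best=max(cn,key=lambda k:cv2.contourArea(cv2.convexHull(k))-(0 if cv2.pointPolygonTest(cv2.convexHull(k),tuple(map(float,cc)),False)>0 else 1e6))
    m=np.zeros(rim.shape,np.uint8);cv2.drawContours(m,[best],-1,1,-1)
    return m,(x0,y0),crop
def render(p,cm,zt,org,shape,S,zb=.012):
    c,s=np.cos(p[2]),np.sin(p[2]); P=OUT@np.array([[c,s],[-s,c]])+p[:2]
    m=np.zeros(shape,np.uint8)
    pts=[(projm(np.c_[P,np.full(len(P),z)],cm)-org+.5)*S-.5 for z in np.linspace(zt-zb,zt,4)]
    for q in pts: cv2.fillPoly(m,[np.round(q*16).astype(np.int32)],1,shift=4)
    return m,pts[-1]
def fit(im,cm,xy,yaws=None,zt=.032,zb=.012,name=None,S=4):
    m,org,crop=segment(im,cm,xy,zt,S=S)
    org=np.array(org)
    def cost(v):
        p=[v[0]/1000,v[1]/1000,v[2]/20]
        r,_=render(p,cm,zt,org,m.shape,S,zb)
        return 1-(r&m).sum()/max(1,(r|m).sum())
    best=None
    M=cv2.moments(m,True);cen=onplane('wrist',np.array([M['m10']/M['m00'],M['m01']/M['m00']])/S+org,zt,cm)[:2]
    st=np.linspace(-np.pi,np.pi,12,endpoint=False) if yaws is None else yaws
    c0=sorted(((cost([*(cen*1000),y*20]),y) for y in st))[:3]
    for _,y in c0:
        r=minimize(cost,[*(cen*1000),y*20],method='Nelder-Mead',options=dict(initial_simplex=np.array([[*(cen*1000),y*20]]*4)+np.array([[0,0,0],[8,0,0],[0,8,0],[0,0,6]]),xatol=.02,fatol=1e-5,maxiter=200))
        if best is None or r.fun<best.fun: best=r
    p=np.array([best.x[0]/1000,best.x[1]/1000,(best.x[2]/20+np.pi)%(2*np.pi)-np.pi])
    if name:
        _,q=render(p,cm,zt,org,m.shape,S,zb)
        v=crop.copy();cv2.polylines(v,[q.round().astype(np.int32)],True,(0,0,255),1)
        cn,_=cv2.findContours(m,cv2.RETR_EXTERNAL,cv2.CHAIN_APPROX_NONE);cv2.drawContours(v,cn,-1,(0,255,0),1)
        cv2.imwrite(f'pics/{name}.png',v)
    return p,best.fun
E
python3 - <<'E'
from h import *
im,cm=snap(None)
vs=[]
for k,xy in dict(base=(.378,-.24),teal=(.5,-.34),ochre=(.483,-.471),rose=(.391,-.382),violet=(.525,-.19)).items():
    try:
        p,c=fit(im,cm,xy,zt=.035 if k=='base' else .032,zb=.003 if k=='base' else .012,name='f_'+k); print(k,p.round(4),round(c,3))
    except Exception as e: print(k,repr(e)); continue
    v=cv2.imread(f'pics/f_{k}.png');v=cv2.resize(v,(260,260));vs.append(v)
cv2.imwrite('pics/f1.png',np.hstack(vs[:3]) if 0 else np.vstack([np.hstack(vs[:3]),np.hstack((vs[3:]+[vs[0]*0]*3)[:3])]))
E
```

```text
base [ 0.3833 -0.2427 -0.3254] 0.035
teal [ 0.5005 -0.3352  0.2333] 0.029
ochre [ 0.4855 -0.4743  0.5294] 0.041
rose [ 0.3921 -0.3731 -0.1772] 0.047
violet [ 0.5211 -0.1925 -0.1982] 0.031
```

View pics/f1.png

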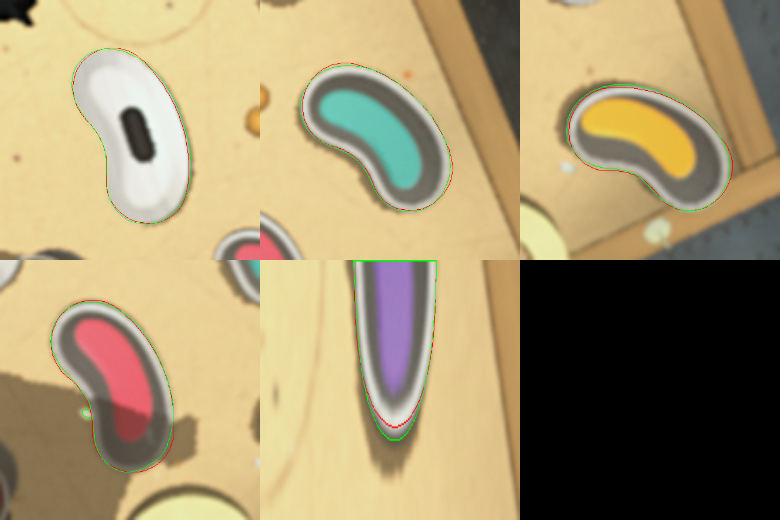

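```bash
cat >> h.py <<'E'
def look(xy,yaw,h=.24,name=None,zt=.032,zb=.012,back=.0,fitname=None,ref=None):
    """hover with the target ahead under camera, fit"""
    R=Rt(yaw); p=np.array([xy[0],xy[1],h]); p[:2]-=R[:2,0]*back
    env.goto(p,R); im,cm=snap(name)
    return fit(im,cm,ref if ref is not None else xy,zt=zt,zb=zb,name=fitname)
E
python3 - <<'E'
from h import *
print(look((.383,-.243),-.325,h=.26,name='c1',zt=.035,zb=.003,fitname='c1f'))
print(env.state()['time'])
for l,z in [('cover_knob',.0485),('cover_dent',.032)]: print(l,lm('wrist',l,z))
print(env.ik([.383,-.243,.0375],Rt(-.325)),env.ik([.555,-.05,.02],Rt(0)),env.ik([.555,-.05,.3],Rt(0)))
E
```

```text
(array([ 0.38362373, -0.24269099, -0.32117677]), np.float64(0.030866387568296294))
6.5333
cover_knob [(array([ 0.3843, -0.2441]), 0.86, array([250., 158.]))]
cover_dent [(array([ 0.3592, -0.2344]), 0.56, array([226., 154.]))]
[-6.78496475e-01 -7.69558519e-02  2.07172755e+00 -4.44089210e-16
  1.14682095e+00 -3.53496475e-01] [-1.81857454e-01  2.22825799e-01  1.79182606e+00 -4.44089210e-16
  1.12694079e+00 -1.81857454e-01] [-1.81857454e-01 -4.00067208e-03  1.50417560e+00 -4.44089210e-16
  1.64141773e+00 -1.81857454e-01]
```

View pics/c1.png

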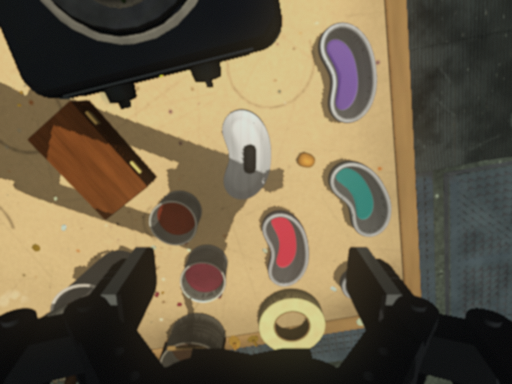

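View pics/c1f.png

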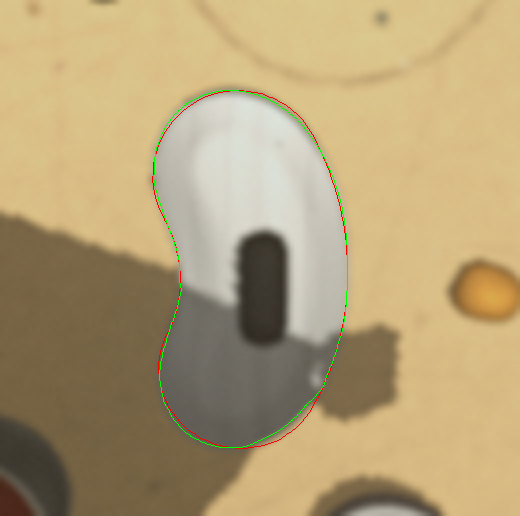

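```bash
python3 - <<'E'
from h import *
x,y,w=.3838,-.2428,-.322
R=Rt(w)
env.command_gripper(0.45)
env.goto([x,y,.12],R)
env.line_to([x,y,.0375],max_speed=.08)
s=env.state();print(s['position'],s['ft_force'])
env.command_gripper(0.0,grip_force=60)
s=env.state();print(s['opening'],s['ft_force'],s['time'])
env.line_to([x,y,.14],max_speed=.08)
s=env.state();print(s['opening'],s['ft_force'],s['time'])
im,cm=snap('d1')
E
```

```text
[ 0.38426277 -0.2431421   0.03811143] [0.48317864 0.31673324 0.25036272]
0.1479751389310136 [0.66757772 0.17249284 4.73538712] 9.3
0.14448182752226976 [ 0.1697254   0.62838377 -1.94389328] 10.7333
```

View pics/d1.png

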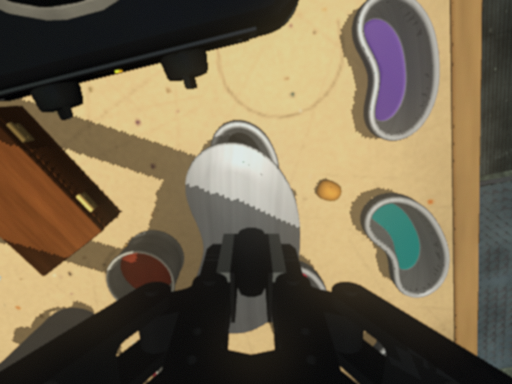

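```bash
python3 - <<'E'
from h import *
env.line_to([.3838,-.2428,.22],max_speed=.2)
env.line_to([.52,-.2,.22],max_speed=.25,orientation=Rt(0))
env.line_to([.5585,-.06,.22],max_speed=.2)
s=env.state();print(s['opening'],s['ft_force'],s['time'])
snap('e1')
env.line_to([.5585,-.06,.03],max_speed=.15)
z=.03
while z>.009:
    z-=.002; env.line_to([.5585,-.06,z],max_speed=.03); f=env.state()
    if z<.016: print(round(z,4),f['position'][2].round(4),f['ft_force'].round(1))
    if f['ft_force'][2]>1.5: break
env.command_gripper(0.3)
s=env.state();print(s['opening'],s['ft_force'],s['time'])
env.line_to([.5585,-.06,.12],max_speed=.15)
im,cm=snap('e2')
E
```

```text
0.14997272472622147 [-0.07178584  0.30592427 -0.5643011 ] 12.9333
0.016 0.0158 [-0.3 -0.5 -0.9]
0.014 0.0138 [-0.7  0.4 -1.8]
0.012 0.0126 [-0.7  0.9  3.9]
0.2990623328637505 [-0.34623745  0.41242027 -0.23428255] 16.9333
```

View pics/e2.png

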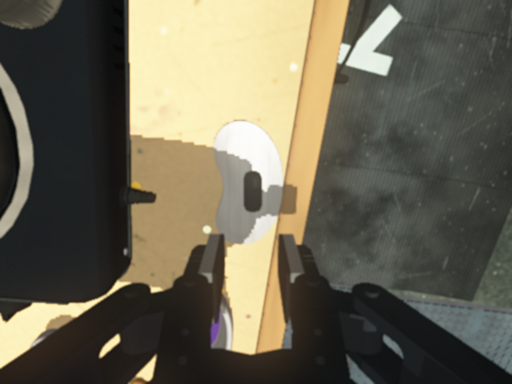

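View pics/e1.png

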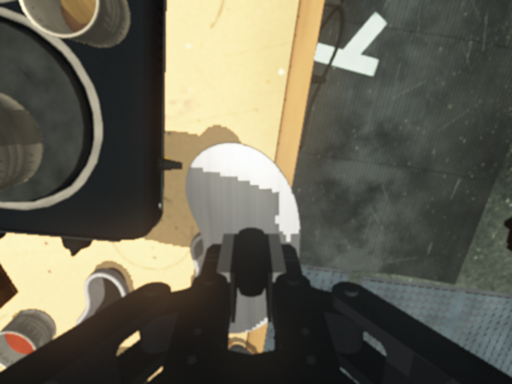

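```bash
python3 - <<'E'
from h import *
env.line_to([.5585,-.06,.25],max_speed=.25)
im,cm=snap(None);print('cover',fit(im,cm,(.5585,-.06),zt=.009,zb=.003,name='g0'))
env.command_gripper(0.85)
print('base',look((.383,-.243),-.325,h=.26,name='g1',fitname='g1f'))
print('violet',look((.521,-.1925),-.2,h=.26,name='g2',fitname='g2f'))
print(env.state()['time'])
E
python3 - <<'E'
import cv2,numpy as np
cv2.imwrite('pics/g3.png',np.hstack([cv2.resize(cv2.imread(f'pics/{k}.png'),(260,260)) for k in ['g0','g1f','g2f']]))
E
```

```text
cover (array([ 0.55960858, -0.05990289,  0.00604981]), np.float64(0.03657944832219773))
base (array([ 0.38347291, -0.24224058, -0.32858756]), np.float64(0.04049681849228892))
violet (array([ 0.51828733, -0.19209333, -0.06803732]), np.float64(0.036187919463087304))
20.825
```

View pics/g3.png

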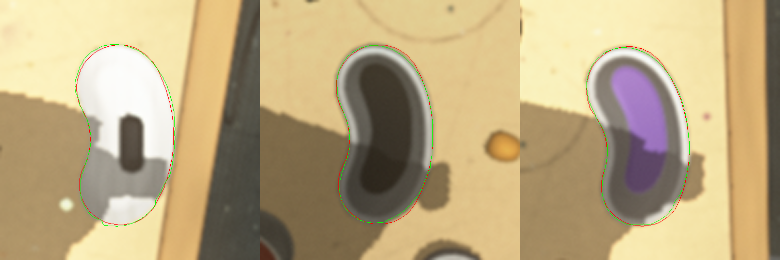

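```bash
cat >> h.py <<'E'
def grab(p,dz=.018,off=-.0005,force=60,op=.85):
    w=p[2];R=Rt(w);g=p[:2]+off*np.array([np.cos(w),np.sin(w)])
    env.command_gripper(op)
    env.goto([*g,.13],R)
    env.line_to([*g,dz],max_speed=.12)
    s=env.state();print('at',s['position'].round(4),s['ft_force'].round(1),s['opening'].round(3))
    env.command_gripper(0.0,grip_force=force)
    s=env.state();print('closed',s['ft_force'].round(1),s['opening'].round(4),s['time'])
    env.line_to([*g,.10],max_speed=.12)
    env.line_to([*g,.20],max_speed=.25)
    s=env.state();print('lifted',s['ft_force'].round(1),s['opening'].round(4),s['time'])
E
python3 - <<'E'
from h import *
grab(np.array([.5183,-.1921,-.068]))
snap('i1')
E
```

```text
Traceback (most recent call last):
  File "h.py", line 98, in grab
    s=env.state();print('at',s['position'].round(4),s['ft_force'].round(1),s['opening'].round(3))
                                                                           ^^^^^^^^^^^^^^^^^^
AttributeError: 'float' object has no attribute 'round'
```

```bash
sed -i "s/s\['opening'\].round(\([34]\))/round(s['opening'],\1)/g" h.py; python3 - <<'E'
from h import *
s=env.state();print(s['position'],s['ft_force'])
snap('i0')
grab(np.array([.5183,-.1921,-.068]))
snap('i1')
E
```

```text
[ 0.51861187 -0.19247397  0.01904244] [-0.20325284  0.39818928 -0.16186307]
at [ 0.5185 -0.1924  0.0189] [0.6 0.1 0.9] 0.85
closed [-0.7  0.7  5.8] 0.543 24.9333
lifted [ 0.3  0.7 -0.8] 0.5355 26.3167
```

View pics/i1.png

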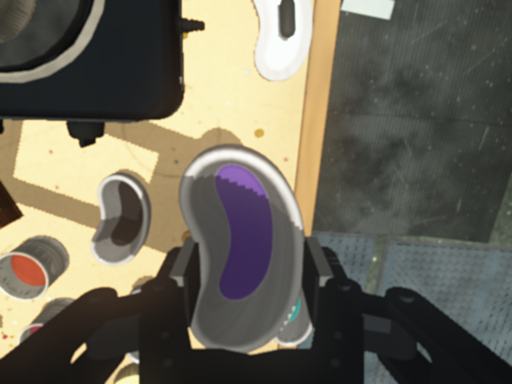

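View pics/i0.png

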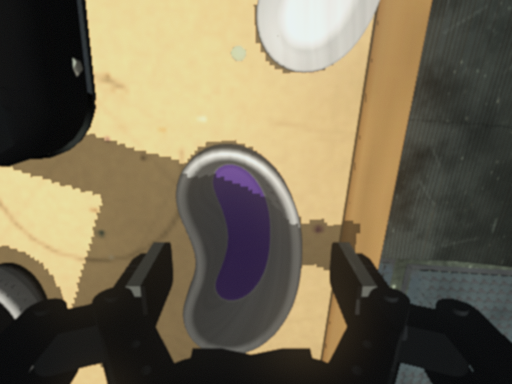

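```bash
cat >> h.py <<'E'
def place(b,n,rel=.0131,off=-.0008,op=.75,drop=.0015):
    """n = how many nested after this one"""
    w=b[2];R=Rt(w);g=b[:2]+off*np.array([np.cos(w),np.sin(w)])
    zs=.032+.012*n-rel
    env.goto([*g,.20],R)
    s=env.state();print('over',s['position'].round(4),round(s['opening'],4))
    snap(f'over{n}')
    env.line_to([*g,zs+.035],max_speed=.15)
    z=zs+.035
    f0=env.state()['ft_force'][2]
    while z>zs+drop+1e-6:
        z=max(z-.004,zs+drop); env.line_to([*g,z],max_speed=.04); s=env.state()
        df=s['ft_force'][2]-f0
        if z<zs+.012 or df>2: print(round(z-zs,4),s['position'].round(4),s['ft_force'].round(1))
        if df>8: break
    snap(f'low{n}')
def release(b,n,op=.75,off=-.0008):
    env.command_gripper(op)
    s=env.state();p=s['position'];print('rel',s['ft_force'].round(1),s['time'])
    env.line_to([p[0],p[1],p[2]+.10],max_speed=.12)
    env.line_to([p[0],p[1],.28],max_speed=.3)
    im,cm=snap(f'rel{n}')
    z=.032+.012*n
    print('fit',fit(im,cm,b[:2],zt=z,zb=.012,name=f'rel{n}f'),env.state()['time'])
E
python3 - <<'E'
from h import *
B=np.array([.3835,-.2422,-.327])
place(B,1)
E
```

```text
over [ 0.3819 -0.2417  0.1987] 0.5407
0.011 [ 0.3825 -0.2417  0.0415] [-0.2 -0.1 -1. ]
0.007 [ 0.3825 -0.2417  0.0376] [ 0.3 -0.7 -1.6]
0.003 [ 0.3825 -0.2417  0.0335] [-0.2  0.1 -1.1]
0.0015 [ 0.3827 -0.2419  0.0323] [ 0.   0.1 -1.9]
```

View pics/low1.png

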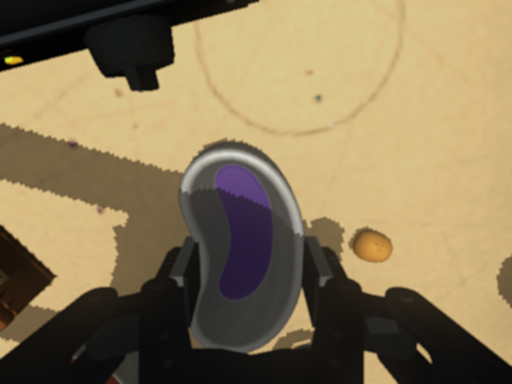

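Violet sits over the base without contact force; releasing.

```bash
python3 - <<'E'
from h import *
B=np.array([.3835,-.2422,-.327])
release(B,1)
E
```

```text
rel [-0.   0.2 -0.3] 30.7083
fit (array([ 0.3836631 , -0.24116371, -0.32722507]), np.float64(0.040663854145371436)) 32.3833
```

View pics/rel1f.png

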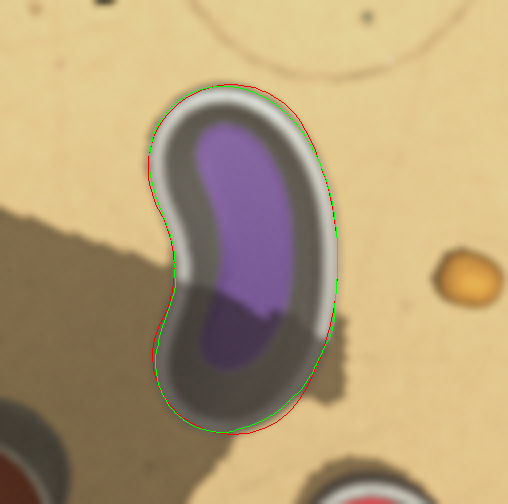

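View pics/rel1.png

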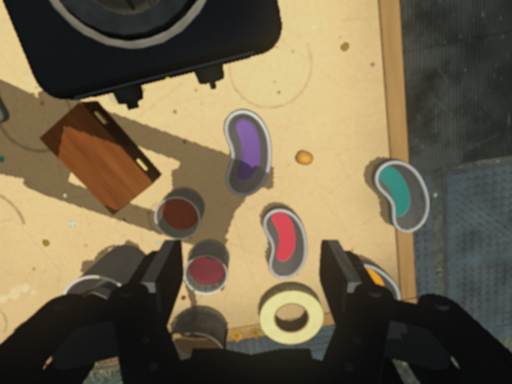

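```bash
python3 - <<'E'
from h import *
im,cm=snap(None)
r,c=fit(im,cm,(.392,-.373));print(r,c)
p,c=look(r[:2],r[2],h=.26,fitname='j1');print('rose',p,c)
grab(p); snap('j2')
place(np.array([.3836,-.2417,-.327]),2)
E
python3 - <<'E'
import cv2,numpy as np
cv2.imwrite('pics/j3.png',np.hstack([cv2.resize(cv2.imread(f'pics/{k}.png'),(390,300)) for k in ['j1','low2']]))
E
```

```text
[ 0.39182896 -0.37466758 -0.1844753 ] 0.054050756466569094
rose [ 0.39233684 -0.37300355 -0.18261341] 0.04169697829982788
at [ 0.3924 -0.3736  0.019 ] [-0.5 -0.2 -0.2] 0.849
closed [0.3 0.5 5.9] 0.5379 35.35
lifted [-1.1 -0.7 -1.7] 0.5354 36.7333
over [ 0.3823 -0.2406  0.1986] 0.5397
0.011 [ 0.3826 -0.2412  0.0535] [-0.3 -0.7 -0.7]
0.007 [ 0.3826 -0.2413  0.0495] [-1.2  0.2 -1.2]
0.003 [ 0.3826 -0.2412  0.0455] [ 0.3  0.3 -1.4]
0.0015 [ 0.3828 -0.2414  0.0443] [-0.3  0.8 -1.3]
```

View pics/j3.png

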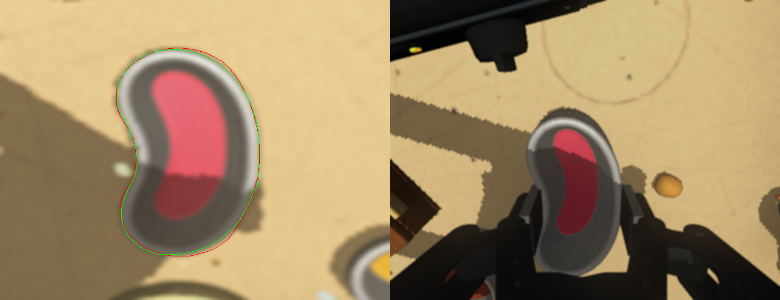

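```bash
python3 - <<'E'
from h import *
release(np.array([.3836,-.2417,-.327]),2)
env.goto([.49,-.42,.32],Rt(0)); im,cm=snap('k1'); print(cm[2])
for l,z in [('dish_teal_mid',.016),('dish_teal_dent',.032),('dish_ochre_mid',.016)]: print(l,lm('wrist',l,z,cm))
E
```

```text
rel [ 0.2  0.  -0.2] 41.0083
fit (array([ 0.38372012, -0.24116357, -0.31886278]), np.float64(0.04252697540969175)) 42.6417
[ 0.49073365 -0.34459691  0.46267166]
dish_teal_mid [(array([ 0.5545, -0.355 ]), 0.81, array([300.,  97.]))]
dish_teal_dent [(array([ 0.5326, -0.3596]), 0.64, array([284., 101.]))]
dish_ochre_mid [(array([ 0.4844, -0.4692]), 0.59, array([247., 181.]))]
```

View pics/rel2f.png

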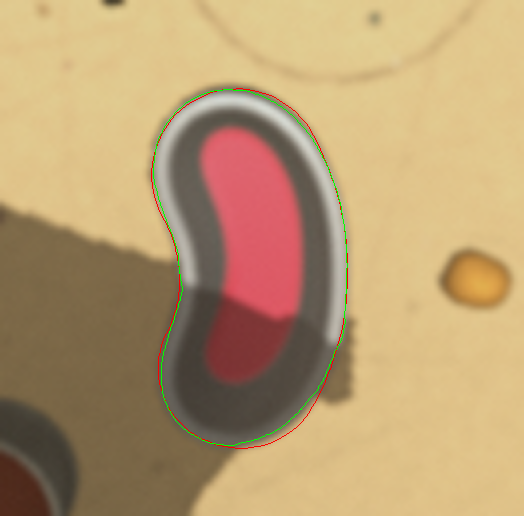

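View pics/k1.png

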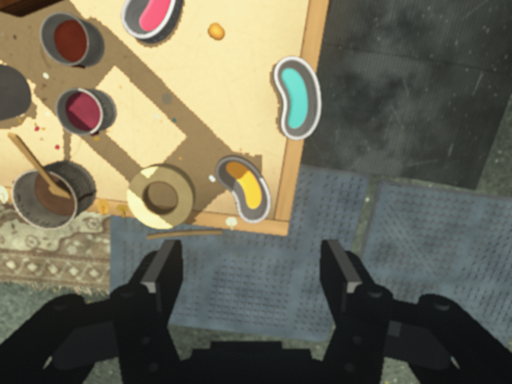

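```bash
python3 - <<'E'
from h import *
env.goto([.545,-.345,.24],Rt(0)); im,cm=snap('k2')
im2,cm2=snap('k3','scene')
cv2.imwrite('pics/k3.png',cv2.resize(im2[100:240,200:420],None,fx=3.5,fy=3.5,interpolation=cv2.INTER_CUBIC))
for l,z in [('dish_teal_mid',.016),('dish_teal_dent',.032)]: print(l,lm('wrist',l,z,cm),lm('scene',l,z,cm2))
# coarse edges
print(project('wrist',[.585,-.35,0],cm),project('wrist',[.56,-.35,.032],cm))
try: print(fit(im,cm,(.5545,-.355),name='k2f'))
except Exception as e: print(repr(e))
E
```

```text
dish_teal_mid [(array([ 0.5548, -0.3548]), 0.72, array([259., 166.]))] [(array([ 0.549 , -0.3434]), 0.83, array([313., 151.]))]
dish_teal_dent [(array([ 0.5319, -0.3586]), 0.8, array([238., 173.])), (array([ 0.3795, -0.2402]), 0.2, array([85., 58.]))] [(array([ 0.5315, -0.3545]), 0.88, array([314., 152.])), (array([ 0.3824, -0.2157]), 0.74, array([211., 161.]))]
[283.59704948 159.07821122] [263.65307783 165.06055696]
(array([ 0.60000371, -0.33270412, -0.32950387]), np.float64(0.6093974283655039))
```

View pics/k2.png

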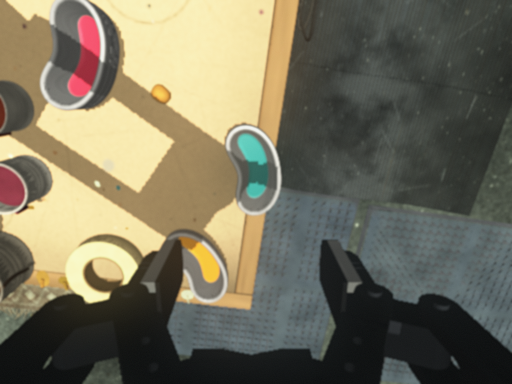

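View pics/k3.png

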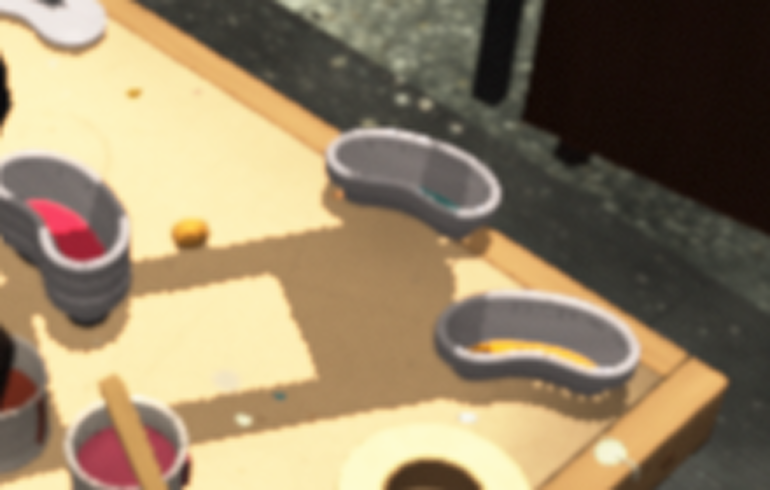

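```bash
python3 - <<'E'
import cv2
im=cv2.imread('pics/k2.png');cv2.imwrite('pics/k4.png',cv2.resize(im[110:230,200:320],None,fx=5,fy=5,interpolation=cv2.INTER_CUBIC))
E
```

```text
(no output)
```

View pics/k4.png

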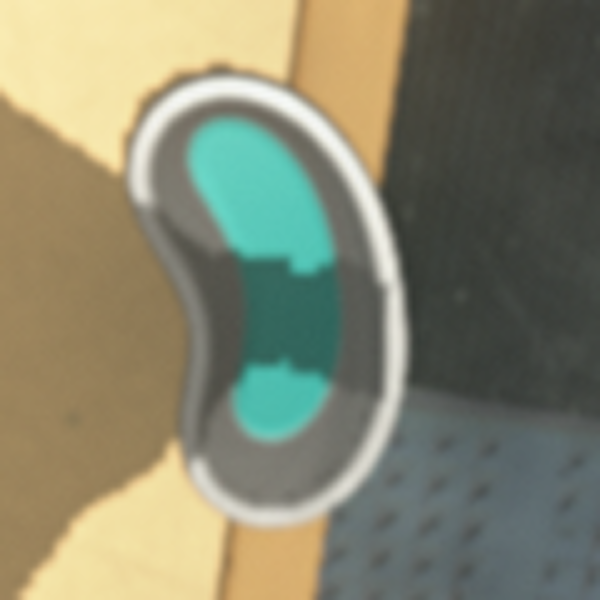

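```bash
cat >> h.py <<'E'
from scipy.optimize import least_squares
def fitpts(px,cm,zt,p0):
    W=np.array([onplane('wrist',q,zt,cm)[:2] for q in px])
    def res(v):
        c,s=np.cos(v[2]),np.sin(v[2]); L=(W-v[:2]/1000)@np.array([[c,-s],[s,c]])*1000
        return [cv2.pointPolygonTest((OUT*1000).astype(np.float32).reshape(-1,1,2),tuple(map(float,l)),True) for l in L]
    r=least_squares(res,[p0[0]*1000,p0[1]*1000,p0[2]],x_scale=[1,1,.02],diff_step=1e-4,loss='soft_l1')
    return np.array([r.x[0]/1000,r.x[1]/1000,r.x[2]]),np.round(r.fun,1)
E
python3 - <<'E'
from h import *
im,cm=snap('k5')
px=np.array([(225,73),(290,90),(345,145),(380,200),(400,265),(408,330),(395,410),(360,470),(320,510),(270,525),(220,505),(185,455),(185,390),(188,330),(165,265),(140,210),(128,160),(145,110),(180,82)])/5+[200,110]-.4
p,r=fitpts(px,cm,.032,(.555,-.355,.2));print(p,r)
c,s=np.cos(p[2]),np.sin(p[2]);P=OUT@np.array([[c,s],[-s,c]])+p[:2]
q=(projm(np.c_[P,np.full(len(P),.032)],cm)-[200,110]+.4)*5
v=cv2.imread('pics/k4.png');cv2.polylines(v,[q.round().astype(np.int32)],True,(0,0,255),1);cv2.imwrite('pics/k6.png',v)
E
```

```text
[ 0.55420801 -0.35776236  0.1783154 ] [ 0.7  1.5  0.6 -0.7 -0.8 -1.   0.1  2.9  1.  -1.2 -0.7  0.3  0.6  0.
  0.1  1.6 -0.3 -1.2 -0.6]
```

View pics/k6.png

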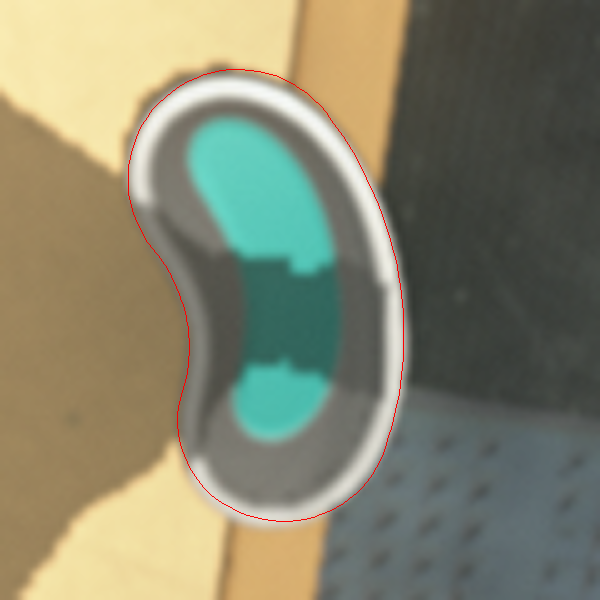

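```bash
cat >> h.py <<'E'
def gradfit(im,cm,p0,zt=.032,name=None):
    L=cv2.cvtColor(cv2.GaussianBlur(im,(0,0),1.0),cv2.COLOR_BGR2LAB).astype(np.float32)
    G=sum(np.hypot(cv2.Sobel(L[:,:,k],-1,1,0),cv2.Sobel(L[:,:,k],-1,0,1)) for k in range(3)); G=np.minimum(G,np.percentile(G,97))
    # dark-outside->rim: sample chroma/brightness diff just inside the rim (1.5mm) minus outside
    def cost(v):
        c,s=np.cos(v[2]/20),np.sin(v[2]/20);P=OUT@np.array([[c,s],[-s,c]])+np.array(v[:2])/1000
        q=projm(np.c_[P,np.full(len(P),zt)],cm).astype(np.float32)
        return -cv2.remap(G,q[:,0].copy(),q[:,1].copy(),cv2.INTER_LINEAR).mean()
    x0=np.array([p0[0]*1000,p0[1]*1000,p0[2]*20]);best=None
    for d in [(0,0,0),(2,0,0),(-2,0,0),(0,2,0),(0,-2,0),(0,0,2),(0,0,-2)]:
        r=minimize(cost,x0+d,method='Nelder-Mead',options=dict(initial_simplex=x0+d+np.array([[0,0,0],[2,0,0],[0,2,0],[0,0,1.5]])))
        if best is None or r.fun<best.fun: best=r
    v=best.x;p=np.array([v[0]/1000,v[1]/1000,v[2]/20])
    if name:
        c,s=np.cos(p[2]),np.sin(p[2]);P=OUT@np.array([[c,s],[-s,c]])+p[:2]
        q=projm(np.c_[P,np.full(len(P),zt)],cm);o=np.floor(q.min(0)-10).astype(int);e=np.ceil(q.max(0)+10).astype(int)
        S=5;w=cv2.resize(im[max(o[1],0):e[1],max(o[0],0):e[0]],None,fx=S,fy=S,interpolation=cv2.INTER_CUBIC)
        cv2.polylines(w,[((q-np.maximum(o,0)+.5)*S).round().astype(np.int32)],True,(0,0,255),1);cv2.imwrite(f'pics/{name}.png',w)
    return p,best.fun
E
python3 - <<'E'
from h import *
im,cm=snap(None)
print(gradfit(im,cm,(.5542,-.3577,.165),name='k7'))
E
```

```text
(array([ 0.55361274, -0.35567955,  0.16659447]), np.float64(-143.05276489257812))
```

View pics/k7.png

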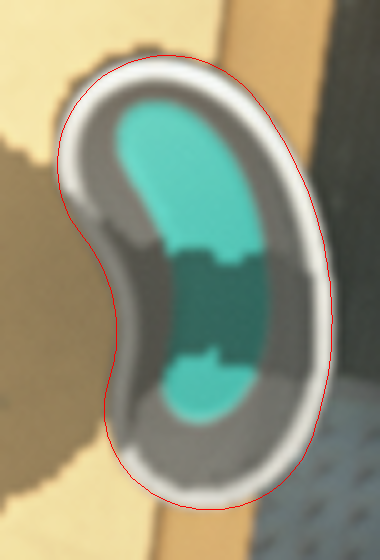

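```bash
python3 - <<'E'
from h import *
grab(np.array([.5537,-.3565,.16])); snap('l1')
env.goto([.46,-.30,.22],Rt(-.2))
place(np.array([.3837,-.2415,-.325]),3)
E
python3 - <<'E'
import cv2,numpy as np
cv2.imwrite('pics/l3.png',np.hstack([cv2.resize(cv2.imread(f'pics/{k}.png'),(390,300)) for k in ['l1','low3']]))
E
```

```text
at [ 0.554  -0.3572  0.0192] [ 0.5 -0.7  0.7] 0.851
closed [-0.1 -0.   5.9] 0.5397 46.8583
lifted [-0.6  0.4 -2.2] 0.5385 48.2417
over [ 0.3829 -0.2411  0.1992] 0.5379
0.011 [ 0.3827 -0.2411  0.0656] [-0.4  0.2 -1.3]
0.007 [ 0.3827 -0.2411  0.0615] [-0.1  0.6 -0.8]
0.003 [ 0.3828 -0.2412  0.0576] [-0.3 -0.1 -1.1]
0.0015 [ 0.383  -0.2413  0.0564] [-0.4 -0.3 -0.3]
```

View pics/l3.png

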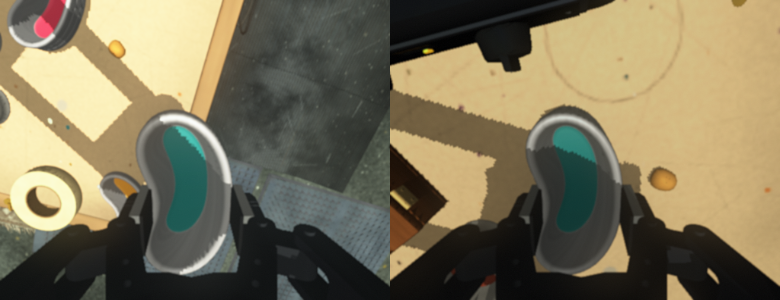

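```bash
cat >> h.py <<'E'
def heldoff(img,zt_rel=.0131):
    """dish pose in camera of a tool at origin yaw 0"""
    m=env.camera_model('wrist');T=np.eye(4);T[:3,:3]=Rt(0);Tc=T@m['hand_eye']
    cm=(m['mtx'],Tc[:3,:3],Tc[:3,3])
    lab=cv2.cvtColor(cv2.GaussianBlur(img,(0,0),1.0),cv2.COLOR_BGR2LAB).astype(np.float32)
    G=sum(np.hypot(cv2.Sobel(lab[:,:,k],-1,1,0),cv2.Sobel(lab[:,:,k],-1,0,1)) for k in range(3));G=np.minimum(G,np.percentile(G,97))
    sel=OUT[OUT[:,1]>.006]
    def cost(v):
        c,s=np.cos(v[2]/20),np.sin(v[2]/20);P=sel@np.array([[c,s],[-s,c]])+np.array(v[:2])/1000
        q=projm(np.c_[P,np.full(len(P),zt_rel)],cm).astype(np.float32)
        return -cv2.remap(G,q[:,0].copy(),q[:,1].copy(),cv2.INTER_LINEAR).mean()
    best=None
    for d in [(0,0,0),(0,3,0),(0,-3,0),(2,0,0),(-2,0,0)]:
        r=minimize(cost,d,method='Nelder-Mead',options=dict(initial_simplex=np.array(d)+np.array([[0,0,0],[2,0,0],[0,3,0],[0,0,1.]])))
        if best is None or r.fun<best.fun: best=r
    return best.x/[1,1,20],best.fun
E
python3 - <<'E'
from h import *
for n in (1,2,3): print(n,heldoff(cv2.imread(f'pics/low{n}.png')))
E
```

```text
1 (array([2.99069291, 0.52593014, 0.05680082]), np.float64(-126.89289855957031))
2 (array([2.67298372, 0.11227587, 0.04657912]), np.float64(-115.7552490234375))
3 (array([ 1.07960275,  1.76359288, -0.00784265]), np.float64(-119.18827819824219))
```

```bash
python3 - <<'E'
from h import *
p=np.array([.3829,-.2413])+-.0013*np.array([.319,.948])
env.line_to([*p,.0555],max_speed=.03)
print(env.state()['position'],env.state()['ft_force'])
release(np.array([.3837,-.2415,-.325]),3)
env.goto([.483,-.45,.26],Rt(.3)); im,cm=snap('m1')
print(gradfit(im,cm,(.4855,-.4743,.529),name='m2'))
try: print(fit(im,cm,(.4855,-.4743),name='m3'))
except Exception as e: print(repr(e))
E
```

```text
[ 0.38286766 -0.242649    0.05590007] [0.45705938 1.90198693 3.67237079]
rel [-0.5  1.   0.6] 53.0917
fit (array([ 0.38408818, -0.24019266, -0.31401095]), np.float64(0.039189166900328254)) 54.6917
(array([ 0.48704097, -0.47441656,  0.45870958]), np.float64(-124.5141830444336))
(array([ 0.4860298 , -0.47435705,  0.5115404 ]), np.float64(0.03705918630510752))
```

View pics/rel3f.png

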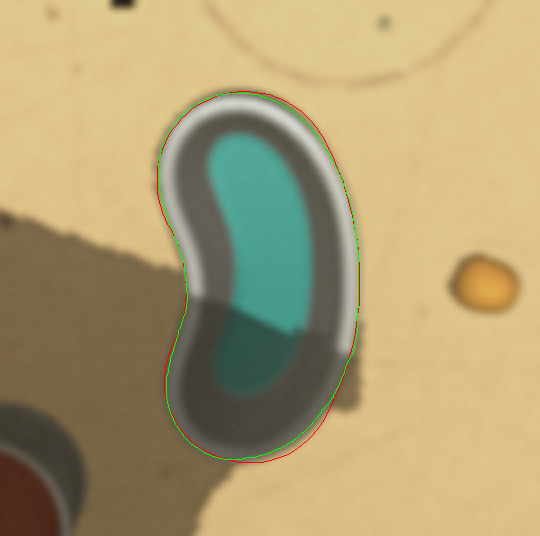

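View pics/m1.png

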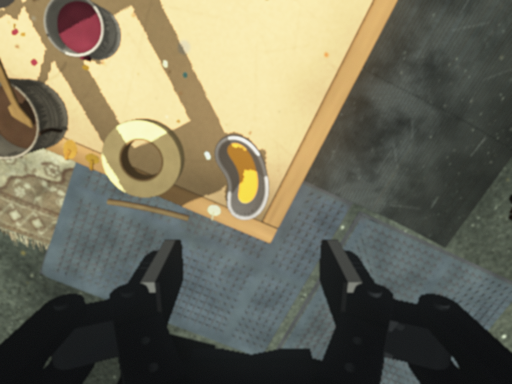

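View pics/m3.png

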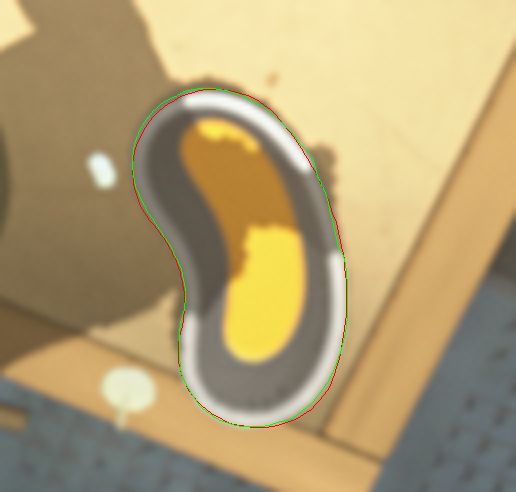

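```bash
python3 - <<'E'
from h import *
grab(np.array([.486,-.4744,.512]),op=.78); snap('n1')
env.goto([.46,-.30,.24],Rt(-.1))
place(np.array([.3840,-.2412,-.32]),4,drop=.003)
print(heldoff(cv2.imread('pics/low4.png')))
E
python3 - <<'E'
import cv2,numpy as np
cv2.imwrite('pics/n3.png',np.hstack([cv2.resize(cv2.imread(f'pics/{k}.png'),(390,300)) for k in ['n1','low4']]))
E
```

```text
at [ 0.4862 -0.4754  0.0193] [-0.5  0.2  0.3] 0.778
closed [-0.2  0.3  5.3] 0.537 57.8667
lifted [-0.3 -0.1 -3. ] 0.5387 59.25
over [ 0.3827 -0.2415  0.1992] 0.5391
0.011 [ 0.383  -0.2408  0.0775] [-0.  -0.2 -1.6]
0.007 [ 0.383  -0.2407  0.0735] [ 0.8 -0.1 -0.7]
0.003 [ 0.383  -0.2408  0.0696] [-0.4  0.2 -0.9]
(array([ 0.67862037,  2.02770304, -0.02876444]), np.float64(-117.46834564208984))
```

View pics/n3.png

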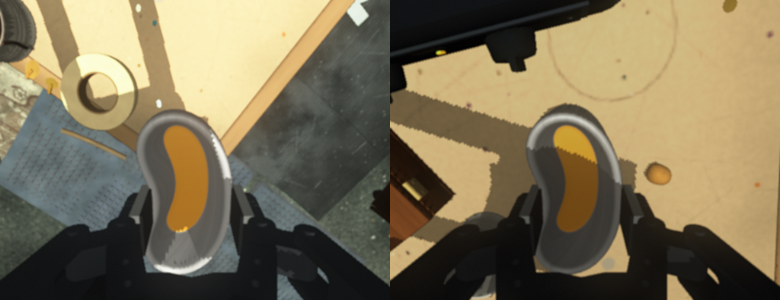

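```bash
python3 - <<'E'
from h import *
p=np.array([.3830,-.2410])+-.0010*np.array([.319,.948])
env.line_to([*p,.069],max_speed=.03)
print(env.state()['position'],env.state()['ft_force'])
release(np.array([.3840,-.2412,-.32]),4)
snap('o1','scene');im=cv2.imread('pics/o1.png')
cv2.imwrite('pics/o2.png',cv2.resize(im[110:240,150:320],None,fx=4.5,fy=4.5,interpolation=cv2.INTER_CUBIC))
E
```

```text
[ 0.38262253 -0.24197788  0.06899079] [-0.18072716 -0.12915279 -1.29269347]
rel [-0.6 -0.  -0.6] 64.0417
fit (array([ 0.38416498, -0.23979838, -0.31150035]), np.float64(0.04386551225654023)) 65.5917
```

View pics/rel4f.png

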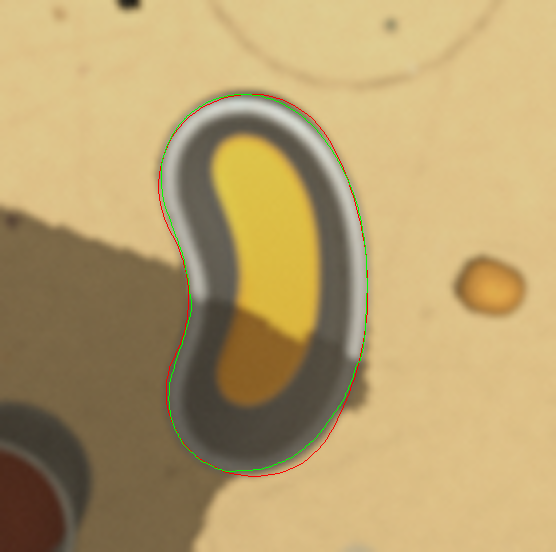

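View pics/o2.png

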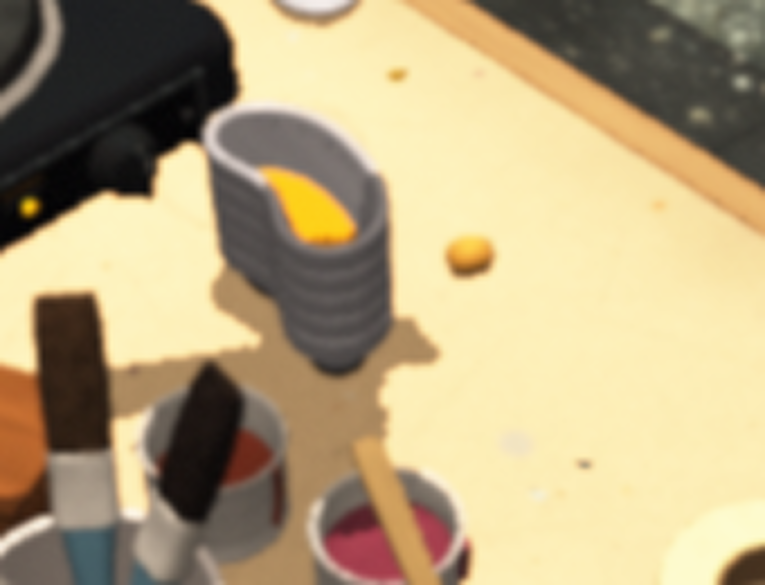

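```bash
python3 - <<'E'
from h import *
env.goto([.48,-.2,.28],Rt(-.1))
env.line_to([.5596,-.06,.26],max_speed=.25,orientation=Rt(0))
im,cm=snap('p1');c,e=fit(im,cm,(.5596,-.06),zt=.009,zb=.003,name='p1f');print('cover',c,e)
env.command_gripper(.32)
env.line_to([c[0],c[1],.08],max_speed=.2,orientation=Rt(c[2]))
env.line_to([c[0],c[1],.0135],max_speed=.06)
s=env.state();print(s['position'],s['ft_force'])
env.command_gripper(0,grip_force=60)
s=env.state();print(s['opening'],s['ft_force'],s['position'])
env.line_to([c[0],c[1],.10],max_speed=.1)
s=env.state();print(s['opening'],s['ft_force'],s['time'])
env.line_to([c[0],c[1],.23],max_speed=.2)
env.line_to([.48,-.2,.23],max_speed=.2)
snap('p2')
s=env.state();print(s['opening'],s['ft_force'],s['time'])
E
```

```text
cover [ 0.56002442 -0.05996912  0.01268047] 0.03475395689097216
[ 0.56050221 -0.06006691  0.01405198] [-0.82115267  1.4082311   0.24777059]
0.147069073980793 [-0.75055482 -0.00531621  3.05312612] [ 0.56064951 -0.06010373  0.01426172]
0.1432348652446596 [ 0.11538041 -0.25707403 -1.21850138] 71.025
0.1455776150579049 [-0.11924684  0.99606973 -1.08694049] 72.8333
```

View pics/p2.png

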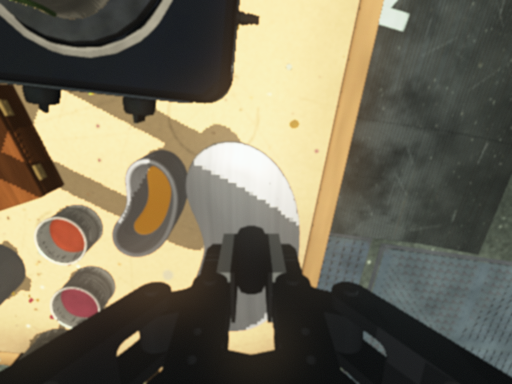

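```bash
python3 - <<'E'
from h import *
b=np.array([.3841,-.2406,-.316]);R=Rt(b[2])
env.goto([*b[:2],.20],R)
s=env.state();print(s['opening'],s['position'])
env.line_to([*b[:2],.105],max_speed=.1)
f0=np.mean([env.state()['ft_force'][2]]);z=.105
while z>.0875:
    z-=.0015; env.line_to([*b[:2],z],max_speed=.03); s=env.state()
    if z<.098: print(round(z,4),s['position'].round(4),s['ft_force'].round(1))
    if s['ft_force'][2]-f0>3.5: break
print(s['opening'])
snap('q1')
E
```

```text
0.14815479205961385 [ 0.38406615 -0.24028076  0.19997327]
0.0975 [ 0.384  -0.2405  0.0973] [-0.1  0.2 -1.3]
0.096 [ 0.384  -0.2405  0.0959] [ 1.1  0.3 -1.3]
0.0945 [ 0.384  -0.2405  0.0944] [ 0.  -0.3 -1.7]
0.093 [ 0.384  -0.2405  0.0929] [ 0.6  0.2 -1.5]
0.0915 [ 0.384  -0.2405  0.0914] [-0.1 -0.1  0.7]
0.09 [ 0.384  -0.2405  0.0899] [-0.3  0.9 -1.4]
0.0885 [ 0.384  -0.2405  0.0884] [ 0.1  0.4 -1. ]
0.087 [ 0.3848 -0.241   0.0879] [-0.2  0.7  4.6]
0.14610836136128735
```

View pics/q1.png

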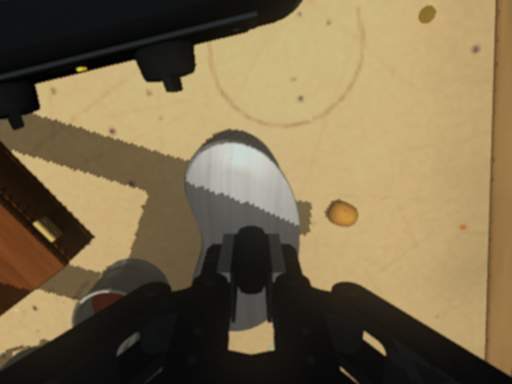

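Contact at the predicted seating height (0.088). Release and verify.

```bash
python3 - <<'E'
from h import *
env.command_gripper(.35)
p=env.state()['position']
env.line_to([p[0],p[1],.16],max_speed=.08)
env.line_to([p[0],p[1],.30],max_speed=.25)
im,cm=snap('r1');print(fit(im,cm,(.384,-.2406),zt=.083,zb=.012,name='r1f'),env.state()['time'])
print(lm('wrist','cover_knob',.0965,cm),lm('wrist','cover_dent',.08,cm))
env.goto([.45,-.40,.40],Rt(-.7))
im2,cm2=snap('r2','scene');t,ct=snap('r3','top')
print(lm('scene','cover_knob',.0965,cm2))
cv2.imwrite('pics/r2.png',cv2.resize(im2[110:240,150:320],None,fx=4.5,fy=4.5,interpolation=cv2.INTER_CUBIC))
E
```

```text
(array([ 0.38518635, -0.23984892, -0.31242033]), np.float64(0.03595725616433809)) 79.625
[(array([ 0.3843, -0.2429]), 0.9, array([252., 163.]))] [(array([ 0.3633, -0.2356]), 0.95, array([232., 160.])), (array([ 0.4403, -0.2535]), 0.17, array([302., 154.]))]
[(array([ 0.392 , -0.2358]), 0.68, array([220., 137.]))]
```

View pics/r1f.png

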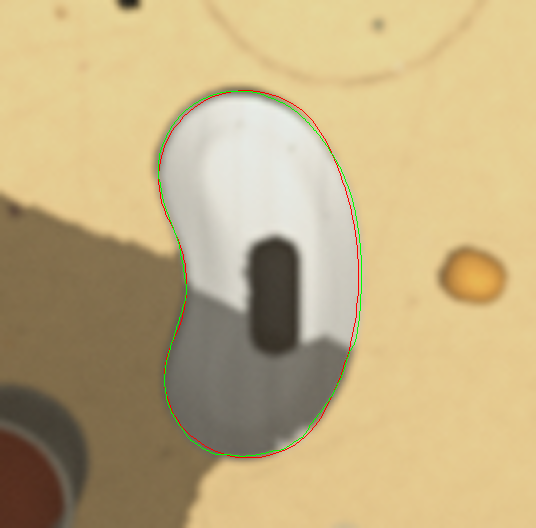

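View pics/r2.png

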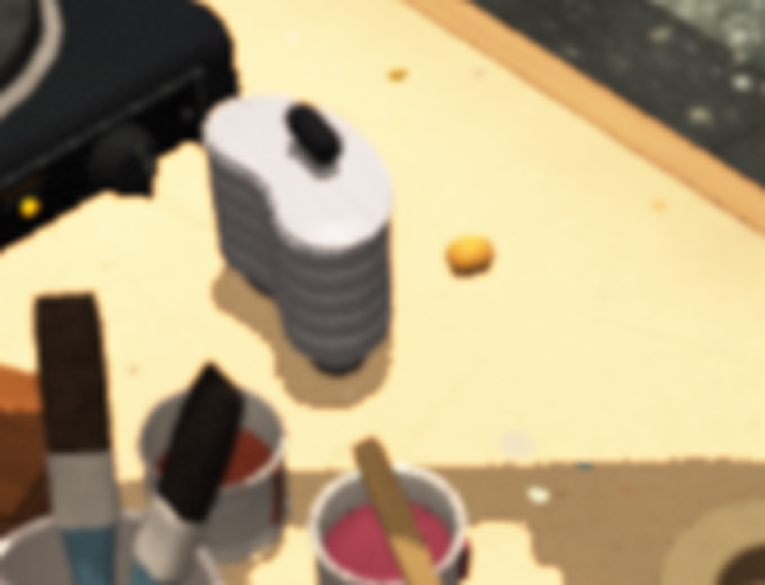

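The cover sits flush on an evenly stacked, upright set of dishes, and the tins are standing. Handing in.

```bash
python3 - <<'E'
from h import *
env.hold(.3);print(env.close_job(),env.state()['time'])
E
```

```text
the job is handed in; nothing more can be done
the job is handed in; nothing more can be done
```

I moved the cover by its knob to the bench behind the hot plate and nested violet, rose, teal and ochre in the bottom dish. The cover is back on top, and I handed the job in just after 80 s of robot time. The call returned no verdict.

**Teal dish:** it was knocked to the bench edge during the run. I measured it again there and picked it up without trouble.

**Last checks:**
- **Dish stack:** in the scene picture the rims were evenly spaced and the stack stood straight and level. Wrist-camera fits put the dishes' centres within about 2.5 mm and 0.02 rad of the bottom dish. Most of that is a steady drift along y as the stack got higher.
- **Cover:** it made contact within 1 mm of the height I expected, lay flush, and measured about 1–3 mm from the bottom dish's centre.
- **Tins:** the two nearby tins were upright.
- **Gripper:** it was clear of everything when I handed in.

**Disagreement:** one rough scene-camera reading put the knob about 8 mm from where the wrist camera showed it. I trusted the close-up wrist fits.

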